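# Seat a row of mother-of-pearl inlay dots

## Robot

A 6-joint arm with a two-finger parallel gripper is mounted at the origin on the work surface. World frame = base frame: x ahead of the robot, y to its left, z up, the work surface at z = 0. Lengths are in m, angles in rad, forces in N, time in s.
With the tool pointing down it reaches from about 0.35 to 0.85 m from the base axis. Payload 8.1 kg.
Tool frame: the origin (TCP) lies at the very end of the fingers, on their centre line; the grasp point (between the pads) lies robot.grip_point_offset behind it (robot.grip_point_offset is the distance from the TCP to the grasp point, in m); z points along the fingers, y is the line along which they close (so a half turn about z gives the same grasp; the last joint's range is limited). The gripper opens to 93 mm and grips with 3 to 60 N. Pads are 15 mm wide; open, the fingers measure 128 mm over their backs; the gripper's body (75 mm by 188 mm) begins 65 mm behind the grasp point.
Start: joints at [-1.185, 0.13, 1.488, -0, 1.523, -0.085], TCP at [0.272, -0.535, 0.219] pointing down, gripper open.
Joint ranges: [-2.96, 2.96], [-0.89, 2.26], [0.02, 2.5], [-1.34, 4.48], [0, 2.73], [-2.66, 2.66]. Speed limits (rad/s): [2.39, 2.39, 2.79, 3.14, 3.14, 3.14].

## Interface

Orientations are given as a rotation vector (axis times angle).
In Python, from plant import robot, eyes gives the robot as it stands. The module is installed in compiled form; this text tells all that it offers.
- The arm moves only by the tool apply_moves, never from a script. Its argument "steps" is one flat list of numbers, 7 for each row, row after row: the shift along the tool's x, y, z in units of 30 mm (1.0 is 30 mm), then the turn, a rotation vector about the tool's x, y, z in units of 6 degrees (1.0 is 6 degrees), then the opening in per cent of the stroke, from 0 (shut) to 100 (fully open). In form: [dx, dy, dz, ax, ay, az, fingers, dx, dy, dz, ax, ay, az, fingers, ...]. A call has 1 to 12 rows; each row shifts and turns the commanded pose from where the row before left it, along the tool's axes as they then stand; what a row does not reach is not made up. A row lasts 1/12 s, in which the tool goes at most 41.7 mm and 7.16 degrees, less where a joint would pass 70% of its speed; a pose out of reach is approached as far as the arm can. A call is refused whole if a number of a shift passes 1 or a number of a turn 1, either way. A call with a gripper value outside its range is refused whole. The fingers move at their own pace and stop on an object; "grip_force" is the grip in N (left out, the last holds). Time passes only in rows, so rows that do not move let the fingers close. It gives the time, the measured TCP pose, the force, the opening and the grip force at its end, in the units of the state.
- robot.read_state(): the state, without advancing time (a new reading comes with each control period).
- eyes.read_camera(name): name is "side" or "top"; returns the picture (480x640x3 uint8, red, green, blue); there is no depth.
- eyes.calibration(name): a dict with "K" (3x3 intrinsics, pixels), "R" (3x3) and "t" (3): a world point X has camera coordinates R X + t. Camera axes: x right, y down, z forward; pixel columns grow to the right and rows downward; lengths in m; the calibration is good to about 2 mm. A picture is of the moment at which its call begins. calibration takes no time and is no camera call.
- robot.close_job(): hands the job in; it is judged then, once.
Trained networks look in the newest picture that a camera, given by its name, has taken for a name from the list of things; names that differ only in an ending like _2 or _b are one class to them, and where a whole thing is asked for, a point or a joint stands for the part that bears it (a point fixed in the world has none). Each returns a list of dicts, best first, with "conf" (0 to 1); they miss things now and then, are a little off and sometimes report something else, mostly with a low value. They report only what shows in the picture. A call takes as long as a camera call.
- eyes.search_frame(camera, thing): "rect" ([left, top, width, height] in pixels, round what is visible of it).
- eyes.place_of(camera, thing): "xy" ([column, row] in pixels: a listed point, or the origin of a listed thing).
The state is a dict: "t": time; "q": joint angles; "dq": joint speeds; "joint_torque": joint torques, N m; "tool_pos": TCP position; "orientation": TCP orientation; "force": force on the tool from outside, world axes, zero at the start; "wrist_torque": the same for the moment, N m; "opening": finger opening in m; "gripper_force": force on a finger pad.
Only numpy, scipy, OpenCV 4.12 (cv2) and the standard library are available. Lean on these libraries where they do the work, as an engineer would, in place of code of your own. Each camera call takes 0.05 s, during which the arm holds its last target. There are 200 camera calls.

## Task

On the dark wooden panel, run shut fingertips along the curved row of five mother-of-pearl dots and gently press each one fully home, one after another, beginning at the largest and ending at the smallest. From the first dot to the last keep the fingertips low along the row, never more than 2 cm above the panel. Grasp nothing, and leave the spare disc, the punch and everything else where they are.

Things in the scene. Friction and masses are not known exactly. Their poses are not given: they have to be found in the camera images.
- panel: dark wooden panel, 160 (x) x 260 (y) x 18 mm, flat, fixed to the bench; origin at the centre of its underside. Five round pearly dots stand in holes in it in a curved row (arc of 140 mm radius, 45 mm from centre to centre, diameters falling from 28 to 12 mm, largest at the panel's +y end). Two loose things stand on it beside the row, 60 mm or more from any dot's centre
- panel_top (a point): centre of the panel's upper face, 18 mm above the bench
- dot1_top (a point): centre of the flat top of the first and largest dot of the row, 28 mm across; moves down with the dot. At the start it stands 4.5 to 6 mm above the panel's face, fully home 1 mm above it
- dot1 (a joint): how far the first and largest dot is pressed in, m: 0 = 6 mm proud, 0.005 = fully home on the floor of its hole (1 mm proud); a tight slide, takes about 4 N straight down and stays where it is left
- dot2_top (a point): centre of the flat top of the second dot of the row, 24 mm across; moves down with the dot. At the start it stands 4.5 to 6 mm above the panel's face, fully home 1 mm above it
- dot2 (a joint): how far the second dot is pressed in, m: 0 = 6 mm proud, 0.005 = fully home on the floor of its hole (1 mm proud); a tight slide, takes about 4 N straight down and stays where it is left
- dot3_top (a point): centre of the flat top of the third (middle) dot of the row, 20 mm across; moves down with the dot. At the start it stands 4.5 to 6 mm above the panel's face, fully home 1 mm above it
- dot3 (a joint): how far the third (middle) dot is pressed in, m: 0 = 6 mm proud, 0.005 = fully home on the floor of its hole (1 mm proud); a tight slide, takes about 4 N straight down and stays where it is left
- dot4_top (a point): centre of the flat top of the fourth dot of the row, 16 mm across; moves down with the dot. At the start it stands 4.5 to 6 mm above the panel's face, fully home 1 mm above it
- dot4 (a joint): how far the fourth dot is pressed in, m: 0 = 6 mm proud, 0.005 = fully home on the floor of its hole (1 mm proud); a tight slide, takes about 4 N straight down and stays where it is left
- dot5_top (a point): centre of the flat top of the fifth and smallest dot of the row, 12 mm across; moves down with the dot. At the start it stands 4.5 to 6 mm above the panel's face, fully home 1 mm above it
- dot5 (a joint): how far the fifth and smallest dot is pressed in, m: 0 = 6 mm proud, 0.005 = fully home on the floor of its hole (1 mm proud); a tight slide, takes about 4 N straight down and stays where it is left
- punch: standing brass punch, 20 mm foot, 45 mm tall, on the panel beside the row; origin at the middle of its foot. To be left alone
- spare: loose spare mother-of-pearl disc, 26 mm across, 7 mm thick, lying on the panel beside the row, not part of it; origin at the centre of its underside. To be left alone
- shell_a: black pearl-oyster half shell, about 100 x 90 x 16 mm, on a 180 x 230 x 8 mm slate-grey mat; origin at its underside. To be left alone
- shell_b: the other half shell on the mat, the same size; origin at its underside. To be left alone
- dye: small red closed bottle, 38 mm across, 85 mm tall, beyond the work; origin at the centre of its underside. To be left alone
- jar: small glass jar with steel lid, 52 mm across, 55 mm tall, near the robot; origin at the centre of its underside. To be left alone
- tweezers: steel tweezers lying flat, 120 mm long, 7 mm high; origin at the middle of the underside. To be left alone
- knife: opening knife with orange handle, lying flat, 190 mm long, 16 mm high; origin near the middle of the underside. To be left alone

How it is judged:
By the outcome, as a careful person would: the job done as asked, in the order asked, and still so for the second after the job is handed in, with the robot touching nothing.
It also fails if it takes over 48 s, if anything falls off the work surface, if the arm or the gripper's body presses on something with over 40 N, if the wrist force passes 120 N, or if a joint passes its speed limit or range.

## Working session

There is one attempt and no reset: what is moved stays moved. The work goes in short steps, Python scripts to look and compute and a tool call to move; the robot and the scene stay as the last step left them, time stands still between calls to the robot, and variables do not carry over. Pictures are saved under pics/ and viewed, at most 10 in all, crops included, and the job is handed in when it is done.

Besides the shell and the picture viewer there is one more tool, called after ">>>" as name(argument=value, ...) on one line, values as JSON. apply_moves: Moves the arm, as the interface text tells. Its arguments: {"type":"object","properties":{"steps":{"type":"array"},"grip_force":{"type":"number"}},"required":["steps"]}

```bash
mkdir -p pics; cat > h.py <<'E'
import numpy as np, cv2
from plant import robot, eyes
def ray(cam,uv):
    c=eyes.calibration(cam);K,R,t=map(np.array,(c["K"],c["R"],c["t"]))
    d=R.T@np.linalg.inv(K)@np.array([uv[0],uv[1],1.]);return -R.T@t,d
def on(cam,uv,z):
    o,d=ray(cam,uv);return o+d*(z-o[2])/d[2]
E
python3 - <<'E'
from h import *
for c in("top","side"):
    cv2.imwrite(f"pics/{c}0.png",eyes.read_camera(c)[:,:,::-1])
    for n in["dot%d_top"%i for i in range(1,6)]+["panel_top","punch","spare"]:
        r=eyes.place_of(c,n)[:2]
        z=.018 if n in("panel_top","punch","spare") else .0232
        print(c,n,[(np.round(k["xy"],1),round(k["conf"],2),on(c,k["xy"],z).round(4)) for k in r])
s=robot.read_state();print(s["t"],s["tool_pos"],s["orientation"],s["opening"],robot.grip_point_offset)
E
```

```text
top dot1_top [(array([276.9, 233.6]), 0.4, array([0.6134, 0.1346, 0.0232]))]
top dot2_top [(array([324.6, 311.9]), 0.74, array([0.4082, 0.0151, 0.0232])), (array([281.8, 248.4]), 0.53, array([0.5742, 0.1223, 0.0232]))]
top dot3_top [(array([273.7, 266.5]), 0.56, array([0.5276, 0.1438, 0.0232]))]
top dot4_top [(array([264. , 278.9]), 0.49, array([0.4962, 0.169 , 0.0232]))]
top dot5_top []
top panel_top [(array([252.2, 258.6]), 0.86, array([0.5501, 0.1999, 0.018 ])), (array([249.8, 233.4]), 0.57, array([0.6166, 0.206 , 0.018 ]))]
top punch [(array([420.7, 251.2]), 0.74, array([ 0.5585, -0.2377,  0.018 ])), (array([248.9, 234.4]), 0.38, array([0.614 , 0.2083, 0.018 ]))]
top spare [(array([230.8, 266.2]), 0.58, array([0.5317, 0.2555, 0.018 ]))]
side dot1_top [(array([269.2, 259.9]), 0.64, array([0.6186, 0.139 , 0.0232]))]
side dot2_top [(array([289.8, 264.6]), 0.39, array([0.5728, 0.1218, 0.0232]))]
side dot3_top [(array([299.8, 280.3]), 0.62, array([0.5281, 0.1433, 0.0232])), (array([376.1, 277.7]), 0.26, array([0.3963, 0.0366, 0.0232]))]
side dot4_top [(array([302.2, 296.3]), 0.54, array([0.4979, 0.1744, 0.0232]))]
side dot5_top [(array([303.7, 313.8]), 0.51, array([0.4682, 0.2083, 0.0232]))]
side panel_top [(array([278.2, 288.3]), 0.87, array([0.5553, 0.1859, 0.018 ])), (array([378.7, 183.5]), 0.67, array([ 0.5544, -0.2243,  0.018 ]))]
side punch [(array([248.8, 283.3]), 0.66, array([0.6158, 0.214 , 0.018 ]))]
side spare [(array([277.4, 297. ]), 0.58, array([0.5422, 0.205 , 0.018 ])), (array([264.7, 321.1]), 0.41, array([0.5252, 0.269 , 0.018 ]))]
0.9 [ 0.27220555 -0.53473057  0.21867516] [3.05486614e+00 7.32777746e-01 1.51178402e-05] 0.09315654774128035 0.0188
```

View pics/top0.png

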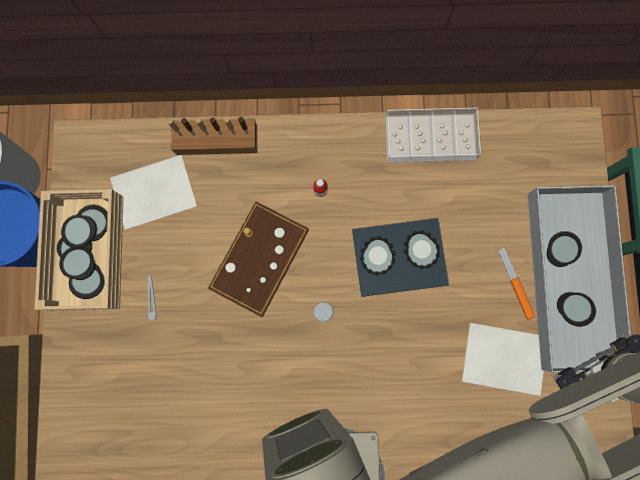

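View pics/side0.png

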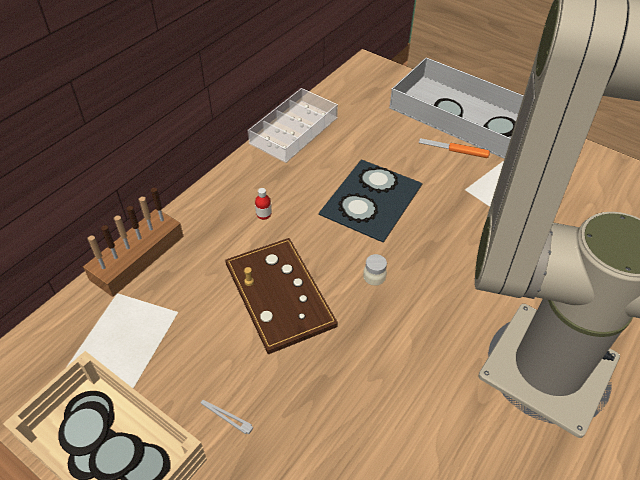

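The top view shows the row at about (280,232), (279,250), (273,266), (263,280), (249,290). The spare is at (230,267) and the punch at (248,232). In the side view the row is at about (272,259), (287,269), (298,282), (303,298), (302,316). The networks' points are rough, so I'll take the blob centroids next and fit the known arc to them.

```bash
cat > m.py <<'E'
from h import *
from scipy.optimize import least_squares
seed={"top":[(280,232),(279,250),(273,266),(263,280),(249,290)],"side":[(272,259),(287,269),(298,282),(303,298),(302,316)]}
def blobs(cam,img):
    g=img.min(axis=2).astype(float);out=[]
    for u,v in seed[cam]:
        w=g[v-8:v+9,u-8:u+9];w=np.clip(w-85,0,90)
        n,l,st,_=cv2.connectedComponentsWithStats((w>0).astype(np.uint8))
        k=min(range(1,n),key=lambda k:np.hypot(*(np.argwhere(l==k).mean(0)-8)) if st[k,4]>3 else 99)
        w=w*(l==k);yy,xx=np.mgrid[v-8:v+9,u-8:u+9]
        out.append(((w*xx).sum()/w.sum(),(w*yy).sum()/w.sum()))
    return out
a=2*np.arcsin(.0225/.14)*(np.arange(5)-2)
def model(p): # x,y of dot3, heading, curvature sign fixed by s
    x,y,th=p[:3];s=model.s
    L=np.c_[.14*np.sin(a),s*.14*(1-np.cos(a))]
    c,n=np.cos(th),np.sin(th);return L@np.array([[c,n],[-n,c]])+[x,y]
E
python3 - <<'E'
from m import *
P={}
for c in("top","side"):
    b=blobs(c,eyes.read_camera(c));P[c]=np.array([on(c,u,.0228)[:2] for u in b])
    print(c,np.round(b,1).tolist(),P[c].round(4).tolist())
    q=P[c];print(np.linalg.norm(np.diff(q,axis=0),axis=1).round(4))
for name,T in(("top",P["top"]),("side",P["side"]),("avg",(P["top"]+P["side"])/2)):
  for s in(1,-1):
    model.s=s
    d=T[4]-T[0]
    r=least_squares(lambda p:(model(p)-T).ravel(),[*T[2],np.arctan2(d[1],d[0])])
    if r.cost<1e-4: print(name,s,r.x.round(4),r.cost,"\n",model(r.x).round(4),"\n",(T-model(r.x)).round(4).tolist())
E
```

```text
top [[279.0, 232.2], [278.8, 249.2], [273.1, 265.5], [262.6, 279.4], [248.2, 289.4]] [[0.6171, 0.1291], [0.5724, 0.1302], [0.5304, 0.1453], [0.4951, 0.1728], [0.4701, 0.21]]
[0.0447 0.0446 0.0447 0.0448]
side [[271.3, 258.7], [286.6, 268.3], [297.4, 281.6], [302.7, 297.8], [301.3, 315.5]] [[0.6172, 0.1332], [0.5724, 0.1341], [0.5303, 0.1492], [0.4948, 0.1767], [0.4698, 0.2145]]
[0.0448 0.0447 0.0449 0.0453]
top -1 [0.5302 0.1451 2.6387] 3.92145292498647e-07 
 [[0.6176 0.1292]
 [0.5726 0.13  ]
 [0.5302 0.1451]
 [0.4948 0.1728]
 [0.47   0.2104]] 
 [[-0.0005, -0.0], [-0.0002, 0.0002], [0.0002, 0.0002], [0.0004, -0.0], [0.0002, -0.0004]]
side -1 [0.5301 0.1491 2.6387] 1.0314873915815059e-07 
 [[0.6175 0.1332]
 [0.5725 0.1341]
 [0.5301 0.1491]
 [0.4947 0.1769]
 [0.4699 0.2144]] 
 [[-0.0003, 0.0], [-0.0001, 0.0001], [0.0002, 0.0001], [0.0002, -0.0002], [-0.0, 0.0]]
avg -1 [0.5301 0.1471 2.6387] 1.9481052046483907e-07 
 [[0.6175 0.1312]
 [0.5725 0.132 ]
 [0.5301 0.1471]
 [0.4947 0.1748]
 [0.4699 0.2124]] 
 [[-0.0004, -0.0], [-0.0001, 0.0001], [0.0002, 0.0002], [0.0003, -0.0001], [0.0001, -0.0002]]
```

>>> apply_moves(steps=[0.8, -0.6, 0, 0, 0, 0, 0, 0.8, -0.6, 0, 0, 0, 0, 0, 0.8, -0.6, 0, 0, 0, 0, 0, 0.8, -0.6, 0, 0, 0, 0, 0, 0.8, -0.6, 0, 0, 0, 0, 0, 0.8, -0.6, 0, 0, 0, 0, 0, 0.8, -0.6, 0, 0, 0, 0, 0, 0.8, -0.6, 0, 0, 0, 0, 0, 0.8, -0.6, 0, 0, 0, 0, 0, 0.8, -0.6, 0, 0, 0, 0, 0, 0.8, -0.6, 0, 0, 0, 0, 0, 0.8, -0.6, 0, 0, 0, 0, 0], grip_force=10)

```text
t: 2.0
tool_pos: [0.4313, -0.2103, 0.2189]
orientation: [3.055, 0.732, 0.001]
force: [-0.0, 0.0, 0.2]
opening: 0.0176
gripper_force: 0.0
```

>>> apply_moves(steps=[0.8, -0.6, 0, 0, 0, 0, 0, 0.8, -0.6, 0, 0, 0, 0, 0, 0.8, -0.6, 0, 0, 0, 0, 0, 0.8, -0.6, 0, 0, 0, 0, 0, 0.8, -0.6, 0, 0, 0, 0, 0, 0.8, -0.6, 0, 0, 0, 0, 0, 0.8, -0.6, 0, 0, 0, 0, 0, 0.8, -0.6, 0, 0, 0, 0, 0, 0.8, -0.6, 0, 0, 0, 0, 0, 0.8, -0.6, 0, 0, 0, 0, 0, 0.8, -0.6, 0, 0, 0, 0, 0, 0, 0, 0, 0, 0, 0, 0])

```text
t: 3.0
tool_pos: [0.5775, 0.0892, 0.2184]
orientation: [-3.052, -0.738, -0.001]
force: [0.4, 1.3, 0.0]
opening: 0.0005
gripper_force: 0.0
```

>>> apply_moves(steps=[0.3, -0.1, 0.4, 0, 0, 0, 0, 0.3, -0.1, 0.7, 0, 0, 0, 0, 0.3, -0.1, 0.7, 0, 0, 0, 0, 0.3, -0.1, 0.7, 0, 0, 0, 0, 0.3, -0.1, 0.7, 0, 0, 0, 0, 0.3, -0.1, 0.7, 0, 0, 0, 0, 0, 0, 0.7, 0, 0, 0, 0, 0, 0, 0.5, 0, 0, 0, 0, 0, 0, 0.3, 0, 0, 0, 0, 0, 0, 0, 0, 0, 0, 0, 0, 0, 0, 0, 0, 0, 0])

```text
t: 3.92
tool_pos: [0.6161, 0.1249, 0.0567]
orientation: [-3.055, -0.732, 0.001]
force: [-0.0, 0.9, 0.6]
opening: 0.0005
gripper_force: 0.0
```

```bash
cat > go.py <<'E'
from h import *
from scipy.spatial.transform import Rotation as Ro
D=np.array([[.6175,.1312],[.5725,.1320],[.5301,.1471],[.4947,.1748],[.4699,.2124]])
s=robot.read_state();p=np.array(s["tool_pos"]);R=Ro.from_rotvec(s["orientation"]).as_matrix()
print(s["t"],p.round(4),np.round(s["force"],2),"axes x,y",R[:,0].round(3),R[:,1].round(3),"tilt",R[:,2].round(4))
for i,d in enumerate(D): print(i+1,(R.T@(np.array([*d,p[2]])-p)/.03).round(2))
E
python3 - <<'E'
from go import *
for c in("top","side"):cv2.imwrite(f"pics/{c}1.png",cv2.resize(eyes.read_camera(c)[190:340,200:360,::-1],None,fx=3,fy=3,interpolation=2))
im=np.hstack([cv2.imread(f"pics/{c}1.png")[:,:400] for c in("top","side")]);cv2.imwrite("pics/both1.png",im)
E
```

```text
3.9167 [0.6161 0.1249 0.0567] [-0.04  0.89  0.63] axes x,y [ 0.891  0.453 -0.001] [ 0.453 -0.891 -0.   ] tilt [-5.e-04 -1.e-04 -1.e+00]
1 [ 0.14 -0.17 -0.  ]
2 [-1.19 -0.87  0.  ]
3 [-2.22 -1.96  0.  ]
4 [-2.85 -3.32  0.  ]
5 [-3.02 -4.81  0.  ]
```

View pics/both1.png

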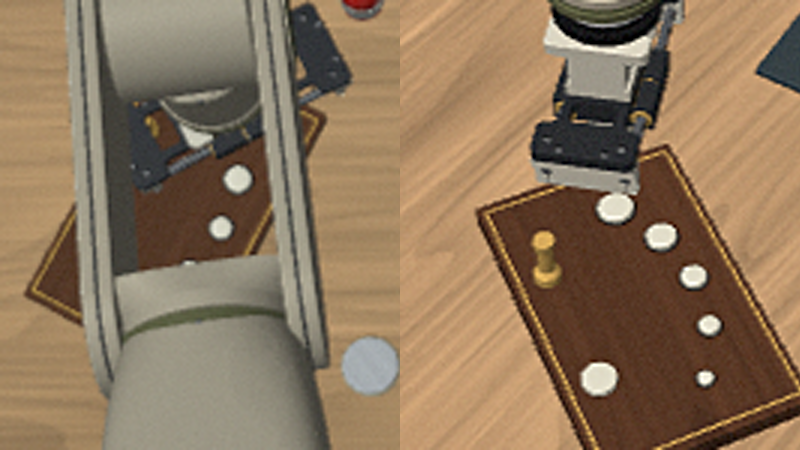

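The side crop shows the shut fingertips just above dot 1, at crop (585,185), with the row, spare and punch undisturbed. I'll line up over dot 1, go low and press slowly.

>>> apply_moves(steps=[0.1, -0.1, 0.3, 0, 0, 0, 0, 0.04, -0.07, 0.3, 0, 0, 0, 0, 0, 0, 0.2, 0, 0, 0, 0, 0, 0, 0, 0, 0, 0, 0, 0, 0, 0, 0, 0, 0, 0])

```text
t: 4.43
tool_pos: [0.6168, 0.1316, 0.0315]
orientation: [-3.055, -0.733, 0.003]
force: [0.1, 0.5, 0.9]
opening: 0.0005
gripper_force: 0.0
```

```bash
python3 - <<'E'
from go import *
im=eyes.read_camera("side")
cal=eyes.calibration("side");K,Rc,t=map(np.array,(cal["K"],cal["R"],cal["t"]))
def pr(X): u=K@(Rc@X+t);return u[:2]/u[2]
x0,y0,f=230,220,8
big=cv2.resize(im[y0:y0+70,x0:x0+90,::-1],None,fx=f,fy=f,interpolation=2)
for a,b in((1,1),(1,-1),(-1,-1),(-1,1)):
    u=(pr(p+R@np.array([a*.0075,b*.0175,0]))-[x0,y0])*f;cv2.circle(big,tuple(int(v) for v in u),4,(0,0,255),-1)
u=(pr(np.array([*D[0],.0235]))-[x0,y0])*f;cv2.circle(big,tuple(int(v) for v in u),4,(0,255,0),-1)
cv2.imwrite("pics/side2.png",big)
E
```

```text
4.4333 [0.6168 0.1316 0.0315] [0.14 0.47 0.87] axes x,y [ 0.891  0.454 -0.002] [ 0.454 -0.891 -0.001] tilt [-2.e-03 -3.e-04 -1.e+00]
1 [ 0.01  0.02 -0.  ]
2 [-1.31 -0.68  0.  ]
3 [-2.34 -1.77  0.01]
4 [-2.97 -3.13  0.01]
5 [-3.14 -4.62  0.01]
```

View pics/side2.png

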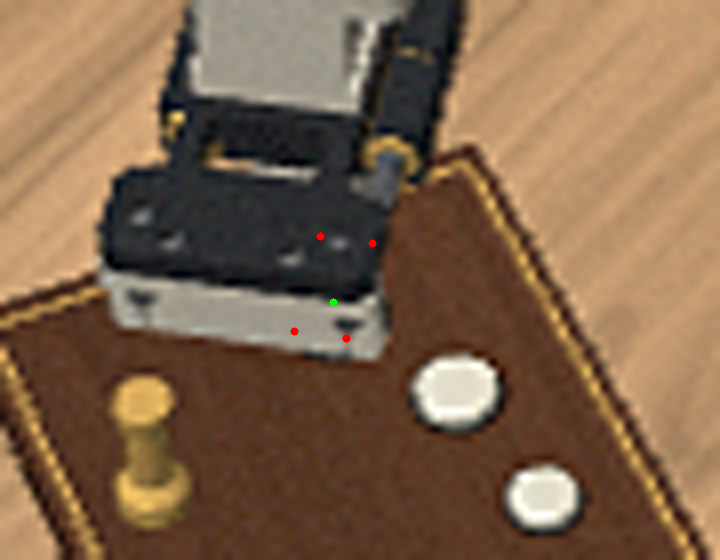

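The gripper body hides the tips from the side camera here. The image projections agree with the aim, so I'll press dot 1.

>>> apply_moves(steps=[0.01, 0.02, 0.15, 0, 0, 0, 0, 0, 0, 0.1, 0, 0, 0, 0, 0, 0, 0.05, 0, 0, 0, 0, 0, 0, 0.05, 0, 0, 0, 0, 0, 0, 0, 0, 0, 0, 0, 0, 0, 0, 0, 0, 0, 0])

```text
t: 4.98
tool_pos: [0.6183, 0.1312, 0.0221]
orientation: [-3.055, -0.733, -0.0]
force: [0.6, 1.0, 0.9]
opening: 0.0004
gripper_force: 0.1
```

>>> apply_moves(steps=[0, 0, 0.03, 0, 0, 0, 0, 0, 0, 0.03, 0, 0, 0, 0, 0, 0, 0, 0, 0, 0, 0, 0, 0, 0, 0, 0, 0, 0])

```text
t: 5.32
tool_pos: [0.6184, 0.1312, 0.0205]
orientation: [3.055, 0.733, 0.0]
force: [-0.7, -1.8, 2.8]
opening: 0.0006
gripper_force: 1.5
```

>>> apply_moves(steps=[0, 0, 0.03, 0, 0, 0, 0, 0, 0, 0.02, 0, 0, 0, 0, 0, 0, 0, 0, 0, 0, 0, 0, 0, 0, 0, 0, 0, 0])

```text
t: 5.65
tool_pos: [0.6183, 0.1312, 0.0193]
orientation: [3.055, 0.733, 0.0]
force: [-2.4, -0.7, 6.3]
opening: 0.0005
gripper_force: 3.3
```

>>> apply_moves(steps=[0, 0, 0.02, 0, 0, 0, 0, 0, 0, 0.01, 0, 0, 0, 0, 0, 0, 0, 0, 0, 0, 0, 0, 0, 0, 0, 0, 0, 0])

```text
t: 5.98
tool_pos: [0.6184, 0.1312, 0.0192]
orientation: [3.055, 0.733, 0.0]
force: [-5.5, -1.9, 12.2]
opening: 0.0009
gripper_force: 6.6
```

>>> apply_moves(steps=[0, 0, -0.2, 0, 0, 0, 0, 0, 0, -0.17, 0, 0, 0, 0, -0.27, -0.14, 0, 0, 0, 0, 0, -0.27, -0.14, 0, 0, 0, 0, 0, -0.27, -0.15, 0, 0, 0, 0, 0, -0.27, -0.15, 0, 0, 0, 0, 0, -0.27, -0.14, 0, 0, 0, 0, 0, 0, 0, 0, 0, 0, 0, 0, 0, 0, 0, 0, 0, 0, 0])

```text
t: 6.73
tool_pos: [0.5723, 0.1322, 0.0291]
orientation: [-3.055, -0.733, -0.0]
force: [0.3, 0.2, 0.5]
opening: 0.0005
gripper_force: 0.0
```

```bash
python3 go.py
```

```text
6.7333 [0.5723 0.1322 0.0291] [0.31 0.22 0.46] axes x,y [0.891 0.454 0.   ] [ 0.454 -0.891  0.   ] tilt [ 2.e-04  1.e-04 -1.e+00]
1 [1.33 0.71 0.  ]
2 [0.   0.01 0.  ]
3 [-1.03 -1.08 -0.  ]
4 [-1.66 -2.44 -0.  ]
5 [-1.83 -3.93 -0.  ]
```

>>> apply_moves(steps=[0, 0, 0.1, 0, 0, 0, 0, 0, 0, 0.08, 0, 0, 0, 0, 0, 0, 0.05, 0, 0, 0, 0, 0, 0, 0.04, 0, 0, 0, 0, 0, 0, 0.04, 0, 0, 0, 0, 0, 0, 0.03, 0, 0, 0, 0, 0, 0, 0.03, 0, 0, 0, 0, 0, 0, 0, 0, 0, 0, 0, 0, 0, 0, 0, 0, 0, 0, 0, 0, 0, 0, 0, 0, 0])

```text
t: 7.57
tool_pos: [0.5733, 0.1322, 0.0192]
orientation: [3.055, 0.733, 0.003]
force: [-1.4, -0.4, 10.1]
opening: 0.0006
gripper_force: 5.2
```

>>> apply_moves(steps=[0, 0, -0.2, 0, 0, 0, 0, 0, 0, -0.17, 0, 0, 0, 0, -0.21, -0.22, 0, 0, 0, 0, 0, -0.21, -0.22, 0, 0, 0, 0, 0, -0.21, -0.22, 0, 0, 0, 0, 0, -0.21, -0.22, 0, 0, 0, 0, 0, -0.21, -0.22, 0, 0, 0, 0, 0, 0, 0, 0, 0, 0, 0, 0, 0, 0, 0, 0, 0, 0, 0])

```text
t: 8.32
tool_pos: [0.5286, 0.1475, 0.029]
orientation: [3.055, 0.734, -0.0]
force: [0.2, -0.0, -0.3]
opening: 0.0005
gripper_force: 0.0
```

>>> apply_moves(steps=[0, 0, 0.1, 0, 0, 0, 0, 0, 0, 0.08, 0, 0, 0, 0, 0, 0, 0.05, 0, 0, 0, 0, 0, 0, 0.04, 0, 0, 0, 0, 0, 0, 0.04, 0, 0, 0, 0, 0, 0, 0.03, 0, 0, 0, 0, 0, 0, 0.03, 0, 0, 0, 0, 0, 0, 0, 0, 0, 0, 0, 0, 0, 0, 0, 0, 0, 0, 0, 0, 0, 0, 0, 0, 0])

```text
t: 9.15
tool_pos: [0.53, 0.1472, 0.0192]
orientation: [3.055, 0.733, 0.002]
force: [-2.8, -0.8, 12.7]
opening: 0.0005
gripper_force: 6.2
```

>>> apply_moves(steps=[0, 0, -0.2, 0, 0, 0, 0, 0, 0, -0.17, 0, 0, 0, 0, -0.13, -0.27, 0, 0, 0, 0, 0, -0.13, -0.27, 0, 0, 0, 0, 0, -0.13, -0.27, 0, 0, 0, 0, 0, -0.12, -0.27, 0, 0, 0, 0, 0, -0.12, -0.27, 0, 0, 0, 0, 0, 0, 0, 0, 0, 0, 0, 0, 0, 0, 0, 0, 0, 0, 0])

```text
t: 9.9
tool_pos: [0.4935, 0.1752, 0.0289]
orientation: [3.054, 0.735, -0.0]
force: [1.1, 0.2, -0.6]
opening: 0.0002
gripper_force: 0.0
```

>>> apply_moves(steps=[0, 0, 0.1, 0, 0, 0, 0, 0, 0, 0.08, 0, 0, 0, 0, 0, 0, 0.05, 0, 0, 0, 0, 0, 0, 0.04, 0, 0, 0, 0, 0, 0, 0.04, 0, 0, 0, 0, 0, 0, 0.03, 0, 0, 0, 0, 0, 0, 0.03, 0, 0, 0, 0, 0, 0, 0, 0, 0, 0, 0, 0, 0, 0, 0, 0, 0, 0, 0, 0, 0, 0, 0, 0, 0])

```text
t: 10.73
tool_pos: [0.4947, 0.1747, 0.0191]
orientation: [3.055, 0.732, 0.001]
force: [-5.3, -0.9, 12.5]
opening: 0.0004
gripper_force: 6.5
```

>>> apply_moves(steps=[0, 0, -0.2, 0, 0, 0, 0, 0, 0, -0.17, 0, 0, 0, 0, -0.03, -0.3, 0, 0, 0, 0, 0, -0.03, -0.3, 0, 0, 0, 0, 0, -0.03, -0.3, 0, 0, 0, 0, 0, -0.04, -0.3, 0, 0, 0, 0, 0, -0.04, -0.3, 0, 0, 0, 0, 0, 0, 0, 0, 0, 0, 0, 0, 0, 0, 0, 0, 0, 0, 0])

```text
t: 11.48
tool_pos: [0.4686, 0.2131, 0.0288]
orientation: [3.054, 0.735, -0.001]
force: [-0.0, 0.1, 0.6]
opening: 0.0007
gripper_force: 0.0
```

>>> apply_moves(steps=[0, 0, 0.1, 0, 0, 0, 0, 0, 0, 0.08, 0, 0, 0, 0, 0, 0, 0.05, 0, 0, 0, 0, 0, 0, 0.04, 0, 0, 0, 0, 0, 0, 0.04, 0, 0, 0, 0, 0, 0, 0.03, 0, 0, 0, 0, 0, 0, 0.03, 0, 0, 0, 0, 0, 0, 0, 0, 0, 0, 0, 0, 0, 0, 0, 0, 0, 0, 0, 0, 0, 0, 0, 0, 0])

```text
t: 12.32
tool_pos: [0.4695, 0.2124, 0.0189]
orientation: [3.055, 0.732, 0.0]
force: [-4.5, -1.5, 13.1]
opening: 0.0008
gripper_force: 6.2
```

>>> apply_moves(steps=[0, 0, -0.3, 0, 0, 0, 0, 0, 0, -0.7, 0, 0, 0, 0, 0, 0, -1, 0, 0, 0, 0, 0, 0, -1, 0, 0, 0, 0, 0, 0, -1, 0, 0, 0, 0, 0, 0, -1, 0, 0, 0, 0, 0, 0.5, -0.5, 0, 0, 0, 0, 0, 1, 0, 0, 0, 0, 0, 0, 1, 0, 0, 0, 0, 0, 0, 1, 0, 0, 0, 0, 0, 0, 1, 0, 0, 0, 0, 0, 0, 1, 0, 0, 0, 0, 0])

```text
t: 13.32
tool_pos: [0.5444, 0.0641, 0.1831]
orientation: [3.055, 0.733, 0.0]
force: [1.0, 1.1, 0.0]
opening: 0.0006
gripper_force: 0.0
```

>>> apply_moves(steps=[0, 1, 0, 0, 0, 0, 0, 0, 1, 0, 0, 0, 0, 0, 0, 1, 0, 0, 0, 0, 0, 0, 1, 0, 0, 0, 0, 0, 0, 1, 0, 0, 0, 0, 0, 0, 1, 0, 0, 0, 0, 0, 0, 1, 0, 0, 0, 0, 0, 0, 0.5, 0, 0, 0, 0, 0, 0, 0, 0, 0, 0, 0, 0, 0, 0, 0, 0, 0, 0, 0])

```text
t: 14.15
tool_pos: [0.6458, -0.1358, 0.1824]
orientation: [-3.055, -0.73, 0.001]
force: [0.0, 0.6, 0.5]
opening: 0.0006
gripper_force: 0.0
```

```bash
python3 - <<'E'
from m import *
im={c:eyes.read_camera(c) for c in("top","side")}
for c in im:
    try:
        b=blobs(c,im[c]);print(c,np.round(b,1).tolist())
    except Exception as e: print(c,e)
a=cv2.resize(im["side"][225:365,215:345,::-1],None,fx=4,fy=4,interpolation=2)
cv2.imwrite("pics/side3.png",a);print(robot.read_state()["t"])
E
```

```text
top [[279.1, 232.3], [279.0, 249.4], [273.3, 265.7], [262.8, 279.5], [248.4, 289.3]]
side [[271.4, 259.5], [286.7, 269.0], [297.6, 282.4], [302.6, 298.4], [301.4, 316.0]]
14.25
```

View pics/side3.png

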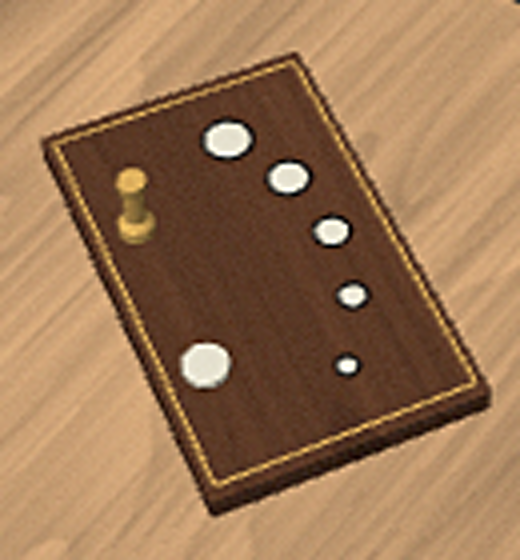

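The side view shows all five dots, crop (228,140) to (347,366), evenly low. The punch (135,205) and spare (205,365) have not moved.

```bash
python3 -c "
from plant import robot
print(robot.close_job())"
```

```text
the job is handed in; nothing more can be done
None
```

I pressed all five dots home in order, largest to smallest, with the shut fingertips kept about 1 cm above the panel between dots; the spare, punch and everything else look undisturbed, and the job is handed in with the arm clear (about 14 s).

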